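Reassemble the cleaned beater mill: rotor, keyed collar, cover

TASK

The little mill has been cleaned; put it back together: first turn the beater rotor, which was only laid on the drive spindle and rides high on it, until it drops fully home. Then set the loose clamping collar on the spindle, turned so that it too drops fully home onto the rotor, and swing the cover shut over the chamber. Leave the things standing around where they are.

Things in the scene. Friction and masses are not known exactly. Their poses are not given: they have to be found in the camera images.
- mill: Bench mill, fixed: round white housing 152 mm wide, on top an open steel chamber, 128 mm wide inside, rim 141 mm wide with its top 91.5 mm above the origin. Origin: centre of the underside, on the spindle's axis; z up; -x is the front (switch, dial), +x points to the cover's column (172 mm high). The upright spindle does not turn; all its flats face the mill's +x and -x.
- seat (a point): Foot of the spindle, where the rotor's hub rests when home: 78 mm above the mill's origin, axes as the mill's. Spindle from here up: 0 to 12 mm, 36 mm in diameter with two parallel flats 25 mm apart; 12 to 34 mm, 24 mm in diameter with two flats 17 mm apart; then a round nose 14 mm in diameter to 62 mm and a cone to its tip at 68 mm.
- rotor: Steel rotor, 0.2 to 0.4 kg: hub 48 mm in diameter, 22 mm high; origin under its centre, z up. Arms along its +y and -y end in upright paddles, 5 mm thick (x), 35 to 56 mm from the axis, 4 to 34 mm above the origin. Bore: lower 12 mm is 38 mm in diameter with flats 27 mm apart facing -x and +x, above that round, 25.6 mm.
- paddle (a point): Middle of the paddle on the rotor's +y arm, 45 mm from the axis; the point's axes are the rotor's. The rotor starts level, 12 mm above the seat. A sideways push on a paddle (under 2 N) turns it about the spindle. With its x along the mill's x, either way round, within about 4 degrees, it falls the 12 mm and is then held from turning.
- collar: Steel collar, 0.14 to 0.24 kg, lying flange down: flange 46 mm in diameter, 12 mm high, on it a block 30 mm (x) by 36 mm (y) up to 40 mm, to be gripped across x. Origin: centre of the underside, z up. Bore: lower 12 mm is 26 mm in diameter with two flats 19 mm apart, facing along x; above that round, 16 mm.
- collar_top (a point): Centre of the collar's top, 40 mm above its origin, axes as the collar's. The collar goes on flange down: with its x along the mill's x, either way round, within about 6 degrees, it drops over the narrower flats onto the rotor's hub, underside 22 mm above the seat; otherwise it stays up to 12 mm higher.
- cover (a joint): Swing cover, turning level about a column 95 mm behind the spindle (mill's +x). 0 = shut (stop); starts about 1.95 to 2.15 rad aside, swung back past the mill's -y side; shuts clockwise seen from above. Stays where left (0.6 N at the grip moves it). Disc 140 mm wide, 5 mm thick, underside 70 mm above the seat: clears rotor and collar only if both are home.
- cover_grip (a point): Middle of the black upright grip on the cover: a round post 16 mm in diameter, its top 10 mm above this point, the cover's top 16 mm below it. In the frame of the mill it stands over (0, +56 mm) when shut; 110 mm from the column's axis. The cover's funnel, 54 mm wide and 16 mm high over the cover, stands 56 mm to the point's -y (axes: the mill's when shut).
- tin: Bystander: round pale sample tin, 64 mm in diameter, 48 mm high; origin under its centre.
- vial_a: Bystander: glass vial with black cap, 23 mm in diameter, 59 mm high; origin under its centre.
- brush: Bystander: grey nail brush with a bow handle, 30 by 85 by 55 mm; origin under its centre.
- scoop: Bystander: small metal scoop, 140 by 44 by 22 mm, lying; origin under its centre.

How it is judged (in metres and radians):
On the way, in this order (a step that is already met when the one before it is completed fails the run):
1. the rotor has dropped home on its seat (z of rotor in the frame of seat between -0.003 and 0.003 m and horizontal distance between rotor and seat below 0.004 m and angle between rotor's own z axis and vertical below 0.08 rad), for 0.2 s.
2. the collar has dropped home on the rotor (z of collar in the frame of seat between 0.019 and 0.025 m and horizontal distance between collar and seat below 0.004 m and z of rotor in the frame of seat below 0.003 m), for 0.2 s.
3. the cover is shut (value of joint cover below 0.06 rad), for 0.2 s.
At the end, for the whole second after the job is handed in: Rotor home on its seat (height within 3 mm, centred within 4 mm, level), collar home on the rotor's hub (underside 22 mm above the seat within 3 mm, centred within 4 mm, level), cover shut to within 0.06 rad, all at rest (all of step 2 and z of rotor in the frame of seat above -0.003 m and horizontal distance between rotor and seat below 0.004 m and angle between each of rotor, collar's own z axis and vertical below 0.08 rad and value of joint cover below 0.06 rad and linear speed of each of rotor, collar below 0.02 m/s); the robot touches nothing.
It fails at once if a bystander (tin, vial, brush or scoop) is moved by more than 30 mm (distance of any of tin, vial_a, brush, scoop from where it was at the start of the episode above 0.03 m).
It also fails if it takes over 67 s, if anything falls off the work surface, if the arm or the gripper's body presses on something with over 40 N, if the wrist force passes 120 N, or if a joint passes its speed limit or range.

ROBOT

A 6-joint arm with a two-finger parallel gripper is mounted at the origin on a cart in front of the work surface, level with it; the furniture and walls round the work are solid. World frame = base frame: x ahead of the robot, y to its left, z up, the work surface at z = 0. Lengths are in mm, angles in rad, forces in N, time in s.
With the tool pointing down it reaches from about 300 to 825 mm from the base axis. Payload 5.4 kg.
Tool frame: the origin (TCP) lies at the very end of the fingers, on their centre line; the grasp point (between the pads) lies 19 mm behind it; z points along the fingers, y is the line along which they close (so a half turn about z gives the same grasp; the last joint's range is limited). The gripper opens to 92 mm and grips with 3 to 60 N. Pads are 20 mm wide; open, the fingers measure 128 mm over their backs; the gripper's body (75 mm by 189 mm) begins 69 mm behind the grasp point.
Start: joints at [0.954, 0.158, 1.597, -0, 1.386, -0.21], TCP at [227.519, 528.054, 177.501] pointing down, gripper open.
Joint ranges: [-2.91, 2.91], [-0.94, 2.29], [0.18, 2.7], [-1.29, 4.43], [0.17, 2.64], [-3, 3]. Speed limits (rad/s): [2.57, 2.57, 3.14, 3.14, 3.14, 3.14].

INTERFACE

Orientations are given as a unit quaternion [w, x, y, z].
In Python, from station import manip gives the robot as it stands.
- The arm moves only by the shell command python3 drive.py [FORCE], which reads ROWS from standard input. ROWS is 1 to 10 rows, parted by semicolons, with the numbers parted by commas; each row has 7 numbers: the finger opening in mm, then dx, dy, dz in m, then a rotation vector rx, ry, rz in units of 0.05 rad; each row is the pose to reach, as a shift and turn from the pose commanded when the command began, along the tool's axes at that moment; what a row does not reach only later rows make up. A row lasts 1/8 s, in which the tool goes at most 62.5 mm and 0.188 rad, less where a joint would pass 70% of its speed; a pose out of reach is approached as far as the arm can. The fingers move at their own pace and stop on an object; FORCE is the grip in N (left out, the last holds). Time passes only in rows, so rows that do not move let the fingers close. It prints the time, the measured TCP pose, the force, the opening and the grip force at its end. Input that does not fit is refused with a message, and nothing moves.
- manip.read_state(): the state, without advancing time (a new reading comes with each control period).
- manip.snapshot(name): name is "scene" or "top" or "wrist"; returns a dict with "image" (480x640x3 uint8, red, green, blue), "intrinsics" (3x3 intrinsics, pixels), "R" (3x3) and "t" (3): a world point X has camera coordinates R X + t. Camera axes: x right, y down, z forward; pixel columns grow to the right and rows downward; lengths in mm; the calibration is good to about 2 mm. A picture is of the moment at which its call begins. There is no depth.
- manip.job_done(): hands the job in; it is judged then, once.
The state is a dict: "t": time; "qpos": joint angles; "joint_vel": joint speeds; "joint_efforts": joint torques, N m; "ee_pos": TCP position; "tcp_rot": TCP orientation; "ft_force": force on the tool from outside, world axes, zero at the start; "ft_torque": the same for the moment, N m; "grip_width": finger opening in mm; "gripper_force": force on a finger pad.
Only numpy, scipy, OpenCV 4.12 (cv2) and the standard library are available. Lean on these libraries where they do the work, as an engineer would, in place of code of your own. Each camera call takes 0.05 s, during which the arm holds its last target. There are 200 camera calls.

## Working session

There is one attempt and no reset: what is moved stays moved. The work goes in short steps, Python scripts to look and compute and a shell command to move; the robot and the scene stay as the last step left them, time stands still between calls to the robot, and variables do not carry over. Pictures are saved under pics/ and viewed, at most 10 in all, crops included, and the job is handed in when it is done.

```bash
ls; mkdir -p pics; python3 - <<'E'
from station import manip
import cv2,numpy as np,json
for n in ("scene","top"):
    s=manip.snapshot(n); cv2.imwrite(f"pics/{n}0.png",s["image"][:,:,::-1])
    np.savez(f"{n}0.npz",**s); print(n,s["intrinsics"].tolist(),s["R"].round(4).tolist(),s["t"].round(1).tolist())
st=manip.read_state();print(st)
E
```

```text
drive.py
pics
station.py
scene [[572.6529569806881, 0.0, 324.38974360439926], [0.0, 572.6529569806881, 233.75881300565194], [0.0, 0.0, 1.0]] [[0.6791, -0.734, -0.0068], [-0.53, -0.4838, -0.6965], [0.5079, 0.4766, -0.7176]] [-446.7, 363.7, 970.3]
top [[590.6012389512175, 0.0, 330.330242717254], [0.0, 590.6012389512175, 247.9523057257586], [0.0, 0.0, 1.0]] [[-0.0176, -0.9998, -0.0128], [-0.9988, 0.0182, -0.0452], [0.0454, 0.012, -0.9989]] [-50.3, 584.9, 1508.0]
{'t': 0.1, 'qpos': array([ 9.53889700e-01,  1.59005632e-01,  1.59811605e+00, -1.05815847e-05,
        1.38617957e+00, -2.10087808e-01]), 'joint_vel': array([ 0.00011067, -0.00204345, -0.00423744,  0.00101459,  0.00135357,
       -0.00016413]), 'joint_efforts': array([ 1.21504213e-04, -3.86504102e+01, -3.22960246e+01,  7.03058112e-02,
        3.38890124e-02, -2.83174154e-05]), 'ee_pos': array([227.1655265 , 527.5384976 , 176.60152984]), 'tcp_rot': array([-3.38507326e-04,  2.02008589e-01,  9.79383378e-01, -7.84388262e-04]), 'ft_force': array([ 0.22140469, -0.10934022, -0.56797149]), 'ft_torque': array([-0.00511077, -0.01359471,  0.04536905]), 'gripper_force': 0.0, 'grip_width': 91.81443622057107}
```

View pics/scene0.png

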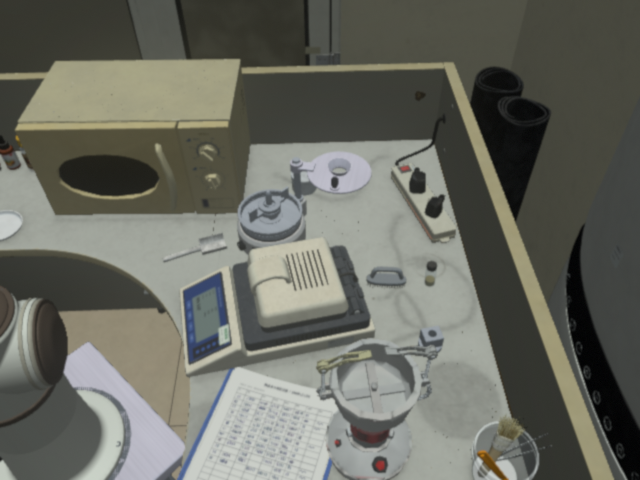

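View pics/top0.png

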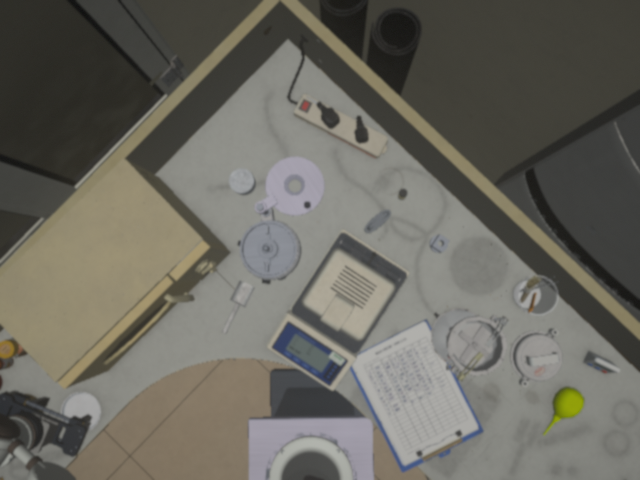

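The scene view shows the mill at about (271,218), the open cover at (340,172), the collar at (431,338), the brush at (386,276), the vial at (431,272) and the scoop at (200,248). In the top view the mill is at (270,250), the cover at (296,185), the tin at (241,181) and the collar at (438,242). I'll enlarge the key areas next.

```bash
python3 - <<'E'
import cv2,numpy as np
t=cv2.imread("pics/top0.png");s=cv2.imread("pics/scene0.png")
f=lambda im,u,v,w,h,W,H:cv2.resize(im[v:v+h,u:u+w],(W,H),interpolation=cv2.INTER_CUBIC)
a=np.hstack([f(t,220,145,120,140,400,466)[:300],f(t,410,220,56,42,400,300)])
a=np.hstack([f(t,225,150,107,142,300,400),f(t,418,222,40,40,400,400)])
b=np.hstack([f(s,230,145,150,100,300,200),f(s,405,315,50,50,200,200),f(s,250,180,50,50,200,200)])
cv2.imwrite("pics/crop1.png",np.vstack([a,b]))
E
```

```text
(no output)
```

View pics/crop1.png

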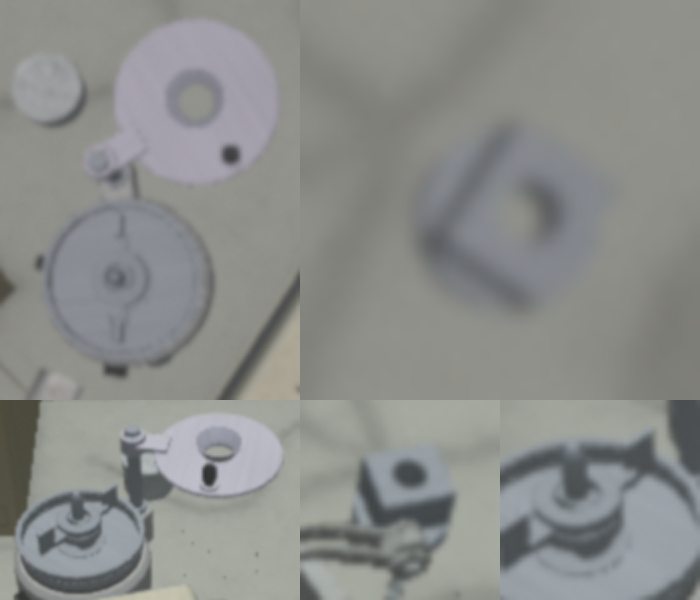

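```bash
cat > h.py <<'E'
import numpy as np,cv2
from scipy.spatial.transform import Rotation as Ro
from station import manip
def ray(s,uv):
    R,t=s["R"],s["t"];d=R.T@np.linalg.inv(s["intrinsics"])@np.array([uv[0],uv[1],1.]);return -R.T@t,d
def onz(s,uv,z):
    o,d=ray(s,uv);return o+d*(z-o[2])/d[2]
def tri(*su):
    A=np.zeros((3,3));b=np.zeros(3);L=[]
    for s,uv in su:
        o,d=ray(s,uv);d=d/np.linalg.norm(d);P=np.eye(3)-np.outer(d,d);A+=P;b+=P@o;L.append((o,P))
    X=np.linalg.solve(A,b);return X,[round(float(np.linalg.norm(P@(X-o))),1) for o,P in L]
def proj(s,X):
    p=s["intrinsics"]@(s["R"]@np.asarray(X,float)+s["t"]);return p[:2]/p[2]
def toolR():
    q=manip.read_state()["tcp_rot"];return Ro.from_quat([q[1],q[2],q[3],q[0]])
def rel(target,yaw_axis=None):
    "shift in tool axes from measured TCP to world target; yaw_axis: world angle wanted for tool y (mod pi) -> rz"
    st=manip.read_state();R=toolR();d=R.inv().apply(np.asarray(target)-st["ee_pos"]);rz=0
    if yaw_axis is not None:
        y=R.apply([0,1,0]);a=np.arctan2(y[1],y[0]);rz=-((yaw_axis-a+np.pi/2)%np.pi-np.pi/2)
    return d.round(1),round(float(rz),3),"q6",round(float(st["qpos"][5]),2),"t",st["t"],"F",st["ft_force"].round(1)
E
python3 - <<'E'
from h import *
T=dict(np.load("top0.npz"));S=dict(np.load("scene0.npz"))
print("spindle tip",tri((T,(267,248)),(S,(270.5,193))))
print("rim",onz(T,(271.4,249.4),150))
print("col",onz(T,(259.6,206.8),172))
print("col2",tri((T,(259.6,206.8)),(S,(296,162))))
print("collar",tri((T,(441,241)),(S,(430.5,335))))
print("cover grip",tri((T,(307,205)),(S,(334.5,180))))
print("cover centre",tri((T,(294.8,184.8)),(S,(339.5,168))))
s=manip.snapshot("wrist");R=toolR();st=manip.read_state()
c=-s["R"].T@s["t"];print("wrist cam in tool",R.inv().apply(c-st["ee_pos"]).round(1),(s["R"]@R.as_matrix()).round(3).tolist(),s["intrinsics"].tolist())
E
```

```text
spindle tip (array([582.06377306,  85.66866412, 142.78250019]), [2.0, 2.0])
rim [576.79740233  75.83315863 150.        ]
col [675.06768317  99.43660976 172.        ]
col2 (array([676.56217421, 100.52063527, 161.69818159]), [0.4, 0.4])
collar (array([ 593.35608522, -339.53313261,   30.72098255]), [3.6, 3.6])
cover grip (array([677.38598403, -11.05826093, 174.02714245]), [0.7, 0.7])
cover centre (array([726.57563511,  17.8823912 , 160.20044168]), [0.0, 0.0])
wrist cam in tool [  76.    -0.9 -207.7] [[0.0, 1.0, 0.0], [-0.963, 0.001, -0.27], [-0.27, -0.0, 0.963]] [[397.0083774138966, 0.0, 320.9158430745698], [0.0, 397.0083774138966, 237.07835527209207], [0.0, 0.0, 1.0]]
```

```bash
python3 - <<'E'
from h import *
T=dict(np.load("top0.npz"));S=dict(np.load("scene0.npz"))
print("mw corner near mill",tri((T,(210,250)),(S,(243,62))),tri((T,(65,385)),(S,(22,122))),tri((T,(228,255)),(T,(228,255)))[1])
for uv in ((65,385),(210,250),(128,160)):print(onz(T,uv,250).round())
print(rel((330,250,330),1.1),rel((530,75,230),1.36))
E
```

```text
mw corner near mill (array([579.147697  , 148.34123965, 423.68882871]), [18.5, 18.5]) (array([294.4042491 , 501.66773986, 275.54486465]), [3.3, 3.3]) [0.0, 0.0]
[287. 515. 250.]
[573. 199. 250.]
[775. 378. 250.]
(array([-204.2, -214.5, -153. ]), 0.064, 'q6', -0.21, 't', 0.15, 'F', array([-0.3, -0.5, -0.3])) (array([-457.1, -296. ,  -53. ]), -0.196, 'q6', -0.21, 't', 0.15, 'F', array([-0.3, -0.5, -0.3]))
```

The manual's scale: shifts go in m and turns go in units of 0.05 rad. Converting my numbers, -214 mm is -0.214, -204 mm is -0.204.

```bash
echo '92,-0.05,-0.055,-0.15,0,0,0;92,-0.1,-0.11,-0.15,0,0,0;92,-0.15,-0.165,-0.15,0,0,0;92,-0.204,-0.214,-0.15,0,0,0' | python3 drive.py; python3 - <<'E'
from h import *
T=dict(np.load("top0.npz"));S=dict(np.load("scene0.npz"))
for a in ((210,245),(208,252)):
  for b in ((237,122),(240,124)): print(tri((T,a),(S,b)))
print(rel((530,75,230),1.36))
E
```

```text
t: 0.65
ee_pos: [294.4, 341.7, 308.3]
tcp_rot: [0.001, 0.201, 0.98, 0.001]
ft_force: [0.9, 0.4, 0.7]
grip_width: 92.1
gripper_force: 0.0
(array([589.66722311, 188.61299113, 269.4369011 ]), [8.5, 8.5])
(array([592.17405677, 187.77912389, 263.74348451]), [11.5, 11.5])
(array([579.63574169, 186.79046162, 275.82977186]), [15.5, 15.5])
(array([582.01509291, 185.85084829, 270.39338478]), [18.5, 18.5])
(array([-321.6, -152.3,   78.5]), -0.195, 'q6', -0.57, 't', 0.65, 'F', array([0.9, 0.4, 0.7]))
```

To row units: -253 mm is -0.253, 100 mm is 0.1, -0.2 rad is -4.

```bash
echo '92,-0.06,-0.02,0,0,0,0;92,-0.12,-0.04,0,0,0,0;92,-0.18,-0.06,0.03,0,0,-1;92,-0.24,-0.08,0.06,0,0,-3;92,-0.253,-0.082,0.09,0,0,-4;92,-0.253,-0.082,0.1,0,0,-4;92,-0.253,-0.082,0.1,0,0,-4' | python3 drive.py; python3 - <<'E'
from h import *
s=manip.snapshot("wrist");np.savez("w1.npz",**s);cv2.imwrite("pics/w1.png",s["image"][:,:,::-1])
for X in ((581,82,146),(581,82,78)):print(proj(s,X))
E
```

```text
t: 1.52
ee_pos: [492.9, 168.2, 206.6]
tcp_rot: [-0.001, 0.103, 0.995, 0.0]
ft_force: [0.3, -1.0, -0.2]
grip_width: 92.3
gripper_force: 0.0
[236.29990605 367.55163725]
[251.17476707 325.12589277]
```

View pics/w1.png

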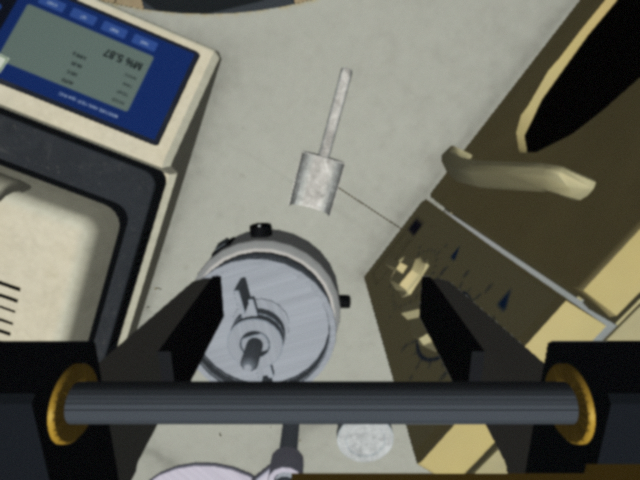

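The wrist view shows the mill at about (265,320), with the rotor's paddles near (243,292) and (268,378) on the spindle at (255,348). The gripper bar partly hides it, so I'm moving ahead to bring the mill into the upper half of the picture.

```bash
echo '92,-0.05,-0.022,-0.008,0,0,0;92,-0.1,-0.044,-0.008,0,0,0;92,-0.143,-0.065,-0.008,0,0,0;92,-0.143,-0.065,-0.008,0,0,0;92,-0.143,-0.065,-0.008,0,0,0' | python3 drive.py; python3 - <<'E'
from h import *
s=manip.snapshot("wrist");np.savez("w2.npz",**s);im=s["image"][:,:,::-1];cv2.imwrite("pics/w2.png",im)
p=proj(s,(581,82,110));print(p,proj(s,(581,82,146)))
E
echo '92,0,0.025,0,0,0,0;92,0,0.05,0,0,0,0;92,0,0.06,0,0,0,0;92,0,0.06,0,0,0,0' | python3 drive.py ; python3 - <<'E'
from h import *
s=manip.snapshot("wrist");np.savez("w3.npz",**s);im3=s["image"][:,:,::-1]
a=cv2.imread("pics/w2.png")
p=proj(s,(581,82,110));print(p,proj(s,(581,82,146)))
q=proj(dict(np.load("w2.npz")),(581,82,110))
o=[]
for im,c in ((a,q),(im3,p)):
    u,v=int(c[0])-100,max(0,int(c[1])-110);print(u,v);o.append(cv2.resize(im[v:v+220,max(u,0):max(u,0)+200],(400,440)))
cv2.imwrite("pics/w23.png",np.hstack(o))
E
```

```text
t: 2.2
ee_pos: [620.3, 75.9, 216.3]
tcp_rot: [0.001, 0.103, 0.995, 0.0]
ft_force: [-0.4, 0.5, 0.4]
grip_width: 91.8
gripper_force: 0.0
[319.25931225 173.43882533] [319.09433896 179.4943811 ]
t: 2.75
ee_pos: [632.4, 134.2, 215.4]
tcp_rot: [0.0, 0.102, 0.995, -0.0]
ft_force: [0.1, -0.5, 0.2]
grip_width: 92.3
gripper_force: 0.0
[243.44200242 173.83548395] [233.73964717 179.90646309]
219 63
143 63
```

View pics/w23.png

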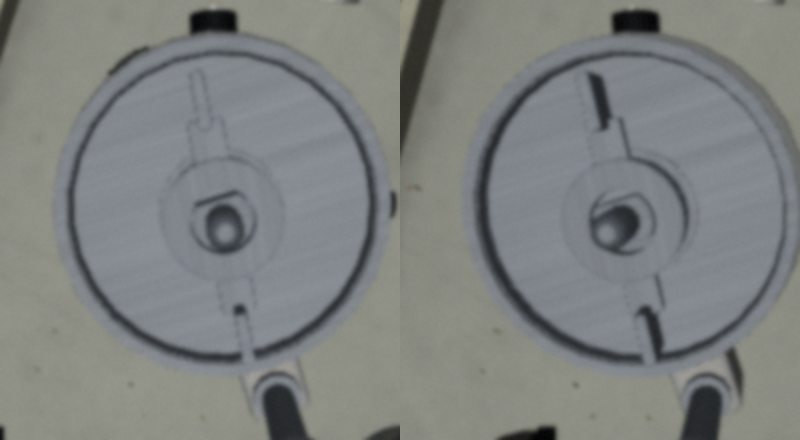

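The crops show the chamber rim centred at full-image pixel (330,166) in view 1 and (260,166) in view 2. The spindle tip is at (331,178) and (247,179). The paddle tops run along the picture's vertical: (320,113) and (340.5,230) in view 1, (239,114) and (265.5,231) in view 2. The column is below the mill.

```bash
python3 - <<'E'
from h import *
A=dict(np.load("w2.npz"));B=dict(np.load("w3.npz"))
L=lambda x,y:(219+x/2,63+y/2)
Rr=lambda x,y:(143+(x-400)/2,63+y/2)
def T(n,l,r):
    X,e=tri((A,L(*l)),(B,Rr(*r)));print(n,X.round(1),e);return X
T("tip",(224,230),(608,232))
p1=T("pad1",(201,100),(592,102));p2=T("pad2",(243,333),(645,336))
T("pad1out",(195,72),(582,75));T("pad2out",(248,360),(650,362))
T("rim",(222,206),(635,206));c=T("column",(278,392),(708,392))
# rim ellipse via mask on bright rim vs background: Hough
for n,s,u0 in (("A",A,219),("B",B,143)):
    g=cv2.cvtColor(s["image"],cv2.COLOR_RGB2GRAY)
    h=cv2.HoughCircles(cv2.medianBlur(g,3)[40:280,:],cv2.HOUGH_GRADIENT,1,30,param1=80,param2=25,minRadius=65,maxRadius=95)
    print(n,None if h is None else h[0][:4].round(1)+[0,40,0])
d=p2-p1;print("pad axis",np.degrees(np.arctan2(d[1],d[0])),np.hypot(d[0],d[1]))
for m in (p1,p2):print(onz(A,proj(A,m),124).round(1))
E
```

```text
tip [582.5  90.3 141.5] [0.2, 0.2]
pad1 [537.1  91.4 116.4] [0.3, 0.3]
pad2 [627.2  89.6 118.9] [0.4, 0.4]
pad1out [527.5  91.2 121.3] [0.4, 0.4]
pad2out [637.5  89.5 121.6] [0.2, 0.2]
rim [579.9  91.5  80. ] [0.2, 0.2]
column [675.7 100.6  56.9] [0.3, 0.3]
A [[328.5        164.5         74.30000305]]
B [[256.5        165.5         77.69999695]]
pad axis -1.1311740905152963 90.11185579913635
[537.3  91.4 124. ]
[625.8  89.6 124. ]
```

To row units: -24 mm is -0.024, -2 mm is -0.002, 1.38 rad is 27.6.

```bash
echo '0,-0.002,-0.024,0,0,0,3.4;0,-0.002,-0.024,0,0,0,6.8;0,-0.002,-0.024,0,0,0,10.2;0,-0.002,-0.024,0,0,0,13.6;0,-0.002,-0.024,0,0,0,17.2;0,-0.002,-0.024,0,0,0,20.6;0,-0.002,-0.024,0,0,0,24;0,-0.002,-0.024,0,0,0,27.4;0,-0.002,-0.024,0,0,0,27.6' | python3 drive.py 10; python3 - <<'E'
from h import *
print(rel((629.6,110,101),-0.02),manip.read_state()["qpos"].round(2))
def f(th,off,yaw0,p0):
    t=np.radians(th);return np.array([582.2+47*np.cos(t)-off*np.sin(t),90.5+47*np.sin(t)+off*np.cos(t),101])
R=Ro.from_euler('z',-0.0192).as_matrix()@np.array([[0,1,0],[1,0,0],[0,0,-1.]])
print(R)
p0=f(-1.1,20.5,0,0)
for th in np.arange(-1.1,-100,-7):
    d=R.T@(f(th,12.5,0,0)-p0);print(round(th,1),d.round(1),round(np.radians(-1.1-th),3))
E
```

```text
t: 3.92
ee_pos: [629.7, 108.6, 215.0]
tcp_rot: [0.0, 0.713, 0.702, -0.0]
ft_force: [0.3, -0.2, 0.4]
grip_width: 4.1
gripper_force: 0.0
(array([ 1.40e+00, -1.00e-01,  1.14e+02]), 0.004, 'q6', -0.0, 't', 3.925, 'F', array([ 0.3, -0.2,  0.4])) [-0.02  0.3   1.36 -0.    1.48 -0.  ]
[[ 0.01919882  0.99981569  0.        ]
 [ 0.99981569 -0.01919882  0.        ]
 [ 0.          0.         -1.        ]]
-1.1 [-8.  0.  0.] 0.0
-8.1 [-13.8   1.2   0. ] 0.122
-15.1 [-19.7   1.6   0. ] 0.244
-22.1 [-25.7   1.4   0. ] 0.367
-29.1 [-31.5   0.4   0. ] 0.489
-36.1 [-37.2  -1.3   0. ] 0.611
-43.1 [-42.7  -3.7   0. ] 0.733
-50.1 [-47.8  -6.7   0. ] 0.855
-57.1 [-52.5 -10.4   0. ] 0.977
-64.1 [-56.7 -14.5   0. ] 1.1
-71.1 [-60.4 -19.2   0. ] 1.222
-78.1 [-63.5 -24.2   0. ] 1.344
-85.1 [-65.9 -29.7   0. ] 1.466
-92.1 [-67.7 -35.3   0. ] 1.588
-99.1 [-68.8 -41.2   0. ] 1.71
```

```bash
echo '0,0.001,0,0.05,0,0,0;0,0.001,0,0.095,0,0,0;0,0.001,0,0.114,0,0,0;0,0.001,0,0.114,0,0,0' | python3 drive.py; echo '0,-0.008,0,0,0,0,0;0,-0.014,0.001,0,0,0,2.4;0,-0.02,0.0015,0,0,0,4.8;0,-0.026,0.0015,0,0,0,7.4;0,-0.0315,0.0005,0,0,0,9.8;0,-0.037,-0.0015,0,0,0,12.2;0,-0.0425,-0.0035,0,0,0,14.6;0,-0.048,-0.0065,0,0,0,17.2;0,-0.0525,-0.0105,0,0,0,19.6;0,-0.0525,-0.0105,0,0,0,19.6' | python3 drive.py; python3 - <<'E'
from h import *
R=Ro.from_euler('z',-0.0192).as_matrix()@np.array([[0,1,0],[1,0,0],[0,0,-1.]])
st=manip.read_state();R=toolR().as_matrix();p0=st["ee_pos"]
y=R[:,1];yaw=np.degrees(np.arctan2(y[1],y[0]));print("yaw",yaw)
for th in (-64,-70,-76,-80,-83,-86,-89):
    t=np.radians(th);X=np.array([582.2+47*np.cos(t)-12.5*np.sin(t),90.5+47*np.sin(t)+12.5*np.cos(t),101])
    print(th,(R.T@(X-p0)).round(1),np.radians(yaw-th).round(3))
s=manip.snapshot("scene");cv2.imwrite("pics/s4.png",cv2.resize(s["image"][150:270,190:350,::-1],(640,480)))
E
```

```text
t: 4.42
ee_pos: [629.1, 110.2, 100.0]
tcp_rot: [-0.001, 0.712, 0.702, -0.001]
ft_force: [0.1, 0.5, 0.7]
grip_width: 0.7
gripper_force: 0.0
t: 5.68
ee_pos: [619.9, 57.3, 103.2]
tcp_rot: [0.001, 0.959, 0.284, 0.002]
ft_force: [0.8, 0.3, -0.3]
grip_width: 0.4
gripper_force: 0.0
yaw -57.0147775146473
-64 [-6.8 -0.2  2.2] 0.122
-70 [-11.9   0.2   2.2] 0.227
-76 [-17.    0.1   2.1] 0.331
-80 [-20.4  -0.3   2.1] 0.401
-83 [-22.9  -0.7   2.1] 0.454
-86 [-25.4  -1.2   2.1] 0.506
-89 [-27.8  -1.9   2.1] 0.558
```

View pics/s4.png

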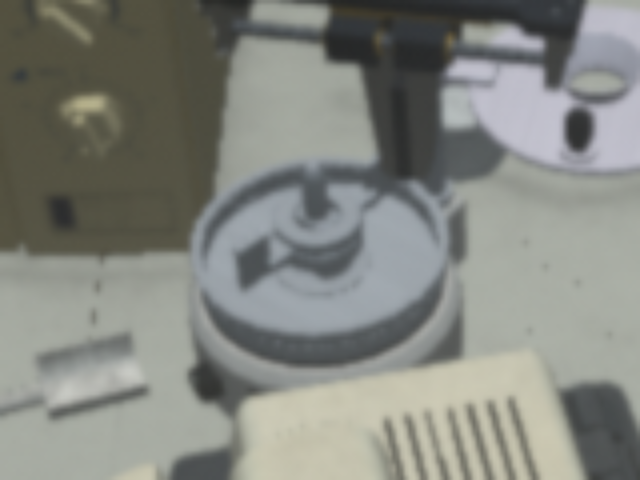

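```bash
python3 - <<'E'
from h import *
S=dict(np.load("scene0.npz"))
print("tip",(proj(S,(582.2,90.5,146))-[190,150])*4,"finger",(proj(S,(619.9,57.3,103))-[190,150])*4)
for th in (0,-30,-55,-64):
    c,s=np.cos(np.radians(th)),np.sin(np.radians(th))
    print(th,[((proj(S,(582.2+r*c,90.5+r*s,124))-[190,150])*4).round() for r in (56,35,-35,-56)])
E
```

```text
tip [311.66362295 163.28508305] finger [410.86369291 216.16973761]
0 [array([390., 143.]), array([362., 162.]), array([266., 228.]), array([236., 248.])]
-30 [array([416., 173.]), array([379., 181.]), array([250., 208.]), array([211., 216.])]
-55 [array([418., 203.]), array([380., 200.]), array([251., 189.]), array([212., 185.])]
-64 [array([414., 214.]), array([377., 207.]), array([254., 182.]), array([217., 174.])]
```

To row units: -150 mm is -0.15, -100 mm is -0.1, -0.3 rad is -6.

```bash
echo '0,0,0,-0.05,0,0,0;0,0,0,-0.1,0,0,0;0,0,0,-0.15,0,0,-3;0,0.01,0,-0.15,0,0,-6;0,0.01,0,-0.15,0,0,-6' | python3 drive.py; python3 - <<'E'
from h import *
s=manip.snapshot("wrist");np.savez("w5.npz",**s);a=s["image"][:,:,::-1]
t=manip.snapshot("scene");b=cv2.resize(t["image"][160:250,220:340,::-1],(480,360))
print(proj(s,(582,90,110)))
a=cv2.resize(a,(320,240));z=np.zeros((360,320,3),np.uint8);z[:240]=a
cv2.imwrite("pics/w5.png",np.hstack([z,b]))
E
```

```text
t: 6.35
ee_pos: [627.6, 63.7, 252.0]
tcp_rot: [0.001, 0.906, 0.424, 0.001]
ft_force: [-0.8, -0.4, -0.3]
grip_width: 0.4
gripper_force: 0.0
[262.91442103 222.58315511]
```

View pics/w5.png

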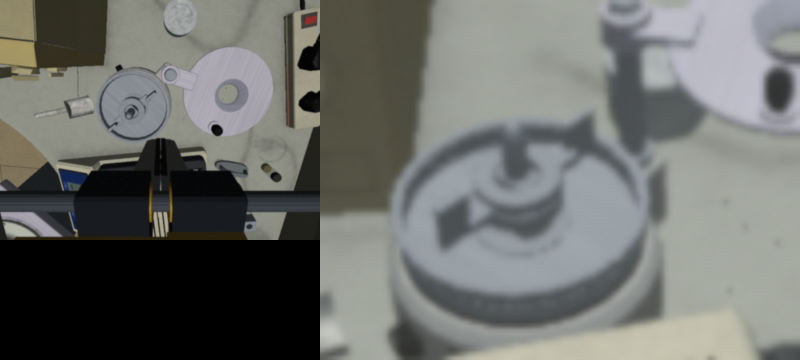

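The rotor has not moved: in the scene view its paddles are still at 0°. The fingers seem to end higher than expected, so I'll check where the tips really are.

```bash
python3 - <<'E'
from h import *
a=cv2.cvtColor(dict(np.load("w5.npz"))["image"],cv2.COLOR_RGB2GRAY)
for u in (305,312,320,328,335): print(u,list(a[240:320:4,u]))
S=dict(np.load("scene0.npz"));o=cv2.resize(S["image"][150:270,190:350,::-1],(640,480));n=cv2.imread("pics/s4.png")
d=cv2.absdiff(o,n).max(2)>25
for v in range(120,270,8):
    x=np.where(d[v,330:480])[0]; print(v,(x.min()+330,x.max()+330,len(x)) if len(x) else None)
A=dict(np.load("w5.npz"));st=manip.read_state();R=toolR()
for h in (0,-10,-20,-30):
  print(h,[proj(A,st["ee_pos"]+R.apply([x,0,h])).round() for x in (-10,0,10)])
w=cv2.cvtColor(dict(np.load("w3.npz"))["image"],cv2.COLOR_RGB2GRAY)
E
```

```text
305 [np.uint8(144), np.uint8(142), np.uint8(140), np.uint8(140), np.uint8(137), np.uint8(137), np.uint8(104), np.uint8(73), np.uint8(136), np.uint8(132), np.uint8(32), np.uint8(30), np.uint8(30), np.uint8(31), np.uint8(31), np.uint8(30), np.uint8(30), np.uint8(29), np.uint8(28), np.uint8(31)]
312 [np.uint8(137), np.uint8(138), np.uint8(142), np.uint8(141), np.uint8(138), np.uint8(73), np.uint8(100), np.uint8(133), np.uint8(140), np.uint8(99), np.uint8(18), np.uint8(10), np.uint8(14), np.uint8(7), np.uint8(10), np.uint8(4), np.uint8(12), np.uint8(7), np.uint8(1), np.uint8(7)]
320 [np.uint8(139), np.uint8(136), np.uint8(128), np.uint8(68), np.uint8(111), np.uint8(135), np.uint8(138), np.uint8(145), np.uint8(144), np.uint8(84), np.uint8(48), np.uint8(46), np.uint8(45), np.uint8(43), np.uint8(40), np.uint8(28), np.uint8(18), np.uint8(23), np.uint8(49), np.uint8(39)]
328 [np.uint8(79), np.uint8(121), np.uint8(136), np.uint8(137), np.uint8(140), np.uint8(146), np.uint8(147), np.uint8(145), np.uint8(145), np.uint8(68), np.uint8(6), np.uint8(5), np.uint8(8), np.uint8(6), np.uint8(7), np.uint
[... 362 characters left out ...]
nt64(369), np.int64(413), 45)
128 (np.int64(371), np.int64(413), 43)
136 (np.int64(372), np.int64(412), 41)
144 (np.int64(375), np.int64(412), 38)
152 (np.int64(376), np.int64(414), 39)
160 (np.int64(380), np.int64(416), 37)
168 (np.int64(389), np.int64(420), 32)
176 (np.int64(392), np.int64(421), 30)
184 (np.int64(405), np.int64(406), 2)
192 None
200 None
208 None
216 None
224 None
232 None
240 None
248 None
256 None
264 None
0 [array([319., 284.]), array([319., 267.]), array([319., 250.])]
-10 [array([319., 291.]), array([319., 274.]), array([319., 256.])]
-20 [array([318., 299.]), array([318., 281.]), array([318., 262.])]
-30 [array([318., 307.]), array([318., 288.]), array([318., 269.])]
```

```bash
python3 - <<'E'
from h import *
S=dict(np.load("scene0.npz"));A=dict(np.load("w5.npz"));st=manip.read_state();R5=toolR()
o,d=ray(A,(320,277));o5=R5.inv().apply(o-st["ee_pos"]);d5=R5.inv().apply(d)
R4=Ro.from_quat([0.959,0.284,0.002,0.001]);p=np.array([619.9,57.3,103.2])
for uv in ((397,178),(405,180),(405,184)):
    o,d=ray(S,(190+uv[0]/4,150+uv[1]/4));o4=R4.inv().apply(o-p);d4=R4.inv().apply(d)
    M=np.zeros((3,3));b=np.zeros(3)
    for oo,dd in ((o5,d5),(o4,d4)):
        dd=dd/np.linalg.norm(dd);P=np.eye(3)-np.outer(dd,dd);M+=P;b+=P@oo
    X=np.linalg.solve(M,b);print(X.round(1),[np.linalg.norm((np.eye(3)-np.outer(k,k)/(k@k))@(X-q)).round(1) for q,k in ((o5,d5),(o4,d4))])
E
```

```text
[  2.9  -3.  -24.4] [np.float64(3.8), np.float64(3.8)]
[  2.9  -0.9 -23.3] [np.float64(1.7), np.float64(1.7)]
[  2.1  -0.9 -21.2] [np.float64(1.7), np.float64(1.7)]
```

The visible finger ends sit about 20 mm behind the reported TCP, in both the scene and wrist views, so the sweep passed over the paddle. I'll redo it about 20 mm lower and watch the force on the way down.

```bash
python3 - <<'E'
from h import *
print(rel((629.6,112,82),-0.02))
E
```

```text
(array([ 39.3, -28.6, 168.3]), -0.677, 'q6', 0.61, 't', 6.45, 'F', array([ 0.3, -0.7, -0.3]))
```

```bash
echo '0,0.02,-0.015,0.04,0,0,-3.4;0,0.039,-0.029,0.08,0,0,-6.8;0,0.039,-0.029,0.12,0,0,-10.2;0,0.039,-0.029,0.145,0,0,-13.6;0,0.039,-0.029,0.15,0,0,-13.6;0,0.039,-0.029,0.15,0,0,-13.6' | python3 drive.py; echo '0,0,0,0.007,0,0,0;0,0,0,0.014,0,0,0;0,0,0,0.018,0,0,0;0,0,0,0.018,0,0,0' | python3 drive.py;python3 - <<'E'
from h import *
print(rel((629.6,112,82),-0.02))
s=manip.snapshot("scene");S=dict(np.load("scene0.npz"))
d=cv2.absdiff(s["image"],S["image"]).max(2)>25
print([(v,np.where(d[v,260:330])[0].max()+260) for v in range(160,230,3) if d[v,260:330].any()], proj(S,manip.read_state()["ee_pos"]+[0,0,20]))
E
```

```text
t: 7.2
ee_pos: [629.7, 111.9, 101.2]
tcp_rot: [0.0, 0.714, 0.7, 0.0]
ft_force: [0.2, -0.1, 1.2]
grip_width: 0.5
gripper_force: 0.0
t: 7.7
ee_pos: [629.3, 112.0, 82.4]
tcp_rot: [-0.0, 0.713, 0.701, -0.0]
ft_force: [-0.2, 0.6, 0.2]
grip_width: 0.7
gripper_force: 0.0
(array([-0. ,  0.3,  0.4]), 0.004, 'q6', 0.0, 't', 7.7, 'F', array([-0.2,  0.6,  0.2]))
[(160, np.int64(285)), (163, np.int64(285)), (166, np.int64(285)), (169, np.int64(285)), (172, np.int64(285)), (175, np.int64(284)), (178, np.int64(284)), (181, np.int64(284)), (184, np.int64(284)), (187, np.int64(281))] [278.32350912 190.59573986]
```

```bash
echo '0,-0.01,0,0,0,0,0;0,-0.016,0.001,0,0,0,2.4;0,-0.022,0.0015,0,0,0,4.8;0,-0.028,0.0015,0,0,0,7.4;0,-0.0335,0.0005,0,0,0,9.8;0,-0.039,-0.0015,0,0,0,12.2;0,-0.0445,-0.0035,0,0,0,14.6;0,-0.05,-0.0065,0,0,0,17.2;0,-0.0545,-0.0105,0,0,0,19.6;0,-0.0585,-0.0145,0,0,0,22' | python3 drive.py; python3 - <<'E'
from h import *
st=manip.read_state();R=toolR().as_matrix();p0=st["ee_pos"]
y=R[:,1];yaw=np.degrees(np.arctan2(y[1],y[0]));print("yaw",yaw)
for th in (-64,-70,-76,-80,-83,-86,-89):
    t=np.radians(th);X=np.array([582.2+47*np.cos(t)-12.5*np.sin(t),90.5+47*np.sin(t)+12.5*np.cos(t),82])
    print(th,(R.T@(X-p0)).round(1),np.radians(yaw-th).round(3))
s=manip.snapshot("scene");S=dict(np.load("scene0.npz"))
d=(cv2.absdiff(s["image"],S["image"]).max(2)>25)[185:225,235:265];print("near paddle change",d.sum())
E
```

```text
t: 9.0
ee_pos: [614.5, 53.0, 83.3]
tcp_rot: [0.0, 0.975, 0.223, 0.001]
ft_force: [-0.3, -0.8, 0.3]
grip_width: 0.5
gripper_force: 0.3
yaw -64.19641977938407
-64 [-0.1 -0.9  1.3] -0.003
-70 [-5.1  0.2  1.3] 0.101
-76 [-10.1   0.7   1.3] 0.206
-80 [-13.5   0.8   1.3] 0.276
-83 [-16.1   0.7   1.3] 0.328
-86 [-18.6   0.4   1.3] 0.381
-89 [-21.1   0.1   1.3] 0.433
near paddle change 193
```

The manual's scale: shifts go in m and turns go in units of 0.05 rad. Converting my numbers, -18.5 mm is -0.0185, -17.5 mm is -0.0175, 0.38 rad is 7.6.

```bash
echo '0,-0.005,0,0,0,0,2;0,-0.01,0.0007,0,0,0,4;0,-0.0135,0.0008,0,0,0,5.6;0,-0.015,0.0007,0,0,0,6.2;0,-0.0165,0.0007,0,0,0,6.8;0,-0.0175,0.0006,0,0,0,7.2;0,-0.0185,0.0005,0,0,0,7.6;0,-0.0185,0.0005,0,0,0,7.6' | python3 drive.py; python3 - <<'E'
from h import *
s=manip.snapshot("scene");cv2.imwrite("pics/s6.png",cv2.resize(s["image"][150:270,190:350,::-1],(640,480)))
S=s
for z in (124,112):
  for th in (-84,):
    c,q=np.cos(np.radians(th)),np.sin(np.radians(th))
    print(z,[((proj(S,(582.2+r*c,90.5+r*q,z))-[190,150])*4).round() for r in (56,35,-35,-56)])
E
```

```text
t: 10.05
ee_pos: [597.8, 45.2, 82.8]
tcp_rot: [0.0, 0.999, 0.037, -0.0]
ft_force: [0.3, -1.0, 0.8]
grip_width: 0.2
gripper_force: 0.0
124 [array([396., 237.]), array([365., 221.]), array([266., 168.]), array([236., 153.])]
112 [array([398., 254.]), array([367., 237.]), array([268., 185.]), array([239., 170.])]
```

View pics/s6.png

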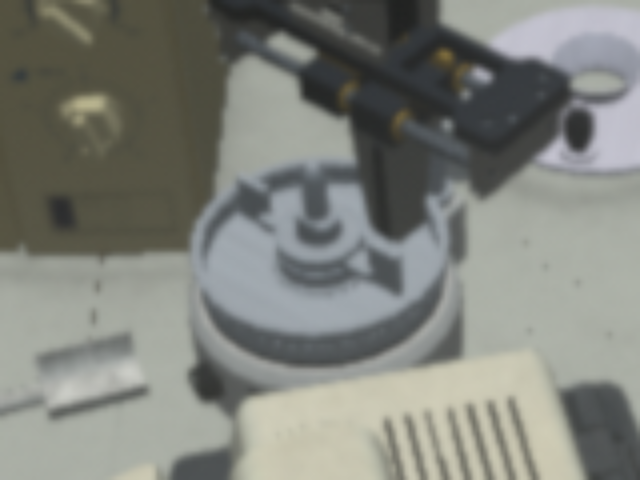

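The rotor is home: its paddle top corners in the crop, (402,255) and (240,177), match the height-112 prediction and not 124. Next is the collar.

To row units: 361 mm is 0.361, -100 mm is -0.1, 0.1 rad is 2.

```bash
echo '0,0.012,0,0,0,0,0;0,0.012,0,-0.05,0,0,0;20,0.012,0,-0.105,0,0,0;60,0,0.04,-0.13,0,0,2;92,-0.015,0.1,-0.13,0,0,4;92,-0.03,0.16,-0.13,0,0,6;92,-0.04,0.22,-0.13,0,0,8;92,-0.05,0.28,-0.13,0,0,10;92,-0.06,0.335,-0.1,0,0,12;92,-0.066,0.361,-0.087,0,0,12' | python3 drive.py; echo '92,0,0,0,0,0,0;92,0,0,0,0,0,0' | python3 drive.py; python3 - <<'E'
from h import *
s=manip.snapshot("wrist");np.savez("w7.npz",**s);print(proj(s,(593,-340,35)),rel((558,-320,170),1.05))
E
```

```text
t: 11.35
ee_pos: [558.1, -322.6, 167.9]
tcp_rot: [-0.0, 0.965, -0.261, -0.001]
ft_force: [-0.2, 0.6, -0.1]
grip_width: 78.9
gripper_force: 0.0
t: 11.6
ee_pos: [559.8, -319.2, 170.6]
tcp_rot: [-0.0, 0.966, -0.259, 0.0]
ft_force: [-0.1, 0.0, -0.4]
grip_width: 91.5
gripper_force: 0.0
[321.68398595 170.92793993] (array([-1.2,  2. ,  1. ]), -0.003, 'q6', 1.39, 't', 11.65, 'F', array([ 0.3,  0.4, -0.3]))
```

Second wrist view from a shifted place, then both crops in one picture.

To row units: 50 mm is 0.05.

```bash
echo '92,0,0.05,0,0,0,0;92,0,0.05,0,0,0,0;92,0,0.05,0,0,0,0' | python3 drive.py; python3 - <<'E'
from h import *
A=dict(np.load("w7.npz"));s=manip.snapshot("wrist");np.savez("w8.npz",**s)
o=[]
for S in (A,s):
    p=proj(S,(593,-340,35));u,v=int(p[0])-50,int(p[1])-60;print(u,v)
    o.append(cv2.resize(S["image"][v:v+120,u:u+100,::-1],(400,480),interpolation=cv2.INTER_CUBIC))
cv2.imwrite("pics/w78.png",np.hstack(o))
E
```

```text
t: 12.02
ee_pos: [534.8, -362.0, 170.7]
tcp_rot: [-0.0, 0.966, -0.259, 0.001]
ft_force: [0.1, 0.3, 0.2]
grip_width: 91.7
gripper_force: 0.0
271 110
213 110
```

View pics/w78.png

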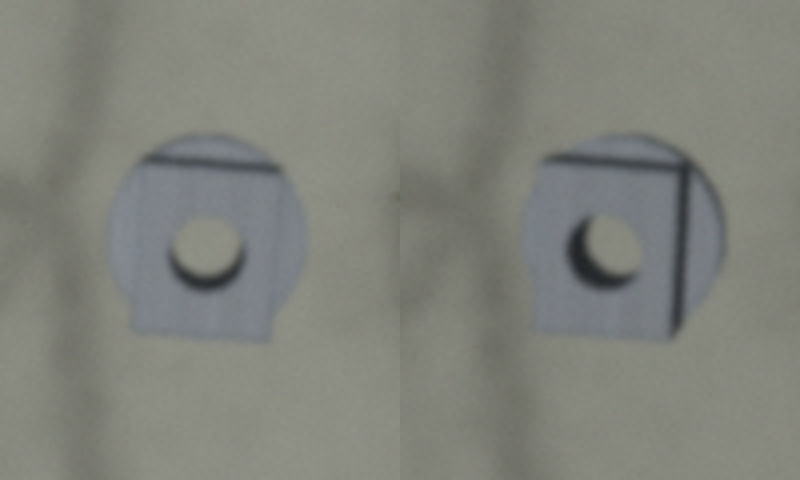

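The crops show the collar's square block with its 30 mm side almost level, tilted about 3.5°. The top corners in the left crop are about (142,163), (280,172), (270,340) and (133,330); in the right crop (542,163), (684,170), (676,338) and (533,330).

```bash
python3 - <<'E'
from h import *
A=dict(np.load("w7.npz"));B=dict(np.load("w8.npz"))
l=[(142,165),(280,173),(270,340),(133,330)];r=[(542,165),(684,172),(676,338),(533,330)]
P=[]
for a,b in zip(l,r):
    X,e=tri((A,(271+a[0]/4,110+a[1]/4)),(B,(213+(b[0]-400)/4,110+b[1]/4)));print(X.round(1),e);P.append(X)
P=np.array(P);c=P.mean(0);print("centre",c.round(1))
for S,q,u0 in ((A,l,271),(B,[(x-400,y) for x,y in r],213)):
    Q=np.array([onz(S,(u0+x/4,110+y/4),40)[:2] for x,y in q]);print("on z=40:",Q.mean(0).round(1))
    dx=(Q[1]-Q[0]+Q[2]-Q[3])/2;dy=(Q[1]-Q[2]+Q[0]-Q[3])/2
    print("x len",np.hypot(*dx).round(1),"ang",np.degrees(np.arctan2(dx[1],dx[0])).round(1),"y len",np.hypot(*dy).round(1),"ang",np.degrees(np.arctan2(dy[1],dy[0])).round(1))
d=(P[1]-P[0]+P[2]-P[3])[:2];a=np.arctan2(d[1],d[0]);print("x ang",np.degrees(a))
E
```

```text
[ 613.6 -336.9   32.3] [0.1, 0.1]
[ 597.  -361.7   26.6] [0.0, 0.0]
[ 567.4 -342.3   33.3] [0.1, 0.1]
[ 585.1 -318.3   41.8] [0.1, 0.1]
centre [ 590.8 -339.8   33.5]
on z=40: [ 591.4 -339.9]
x len 29.2 ang -123.8 y len 35.0 ang -33.2
on z=40: [ 590.8 -340.7]
x len 30.2 ang -123.0 y len 35.0 ang -35.1
x ang -125.1278116901184
```

```bash
python3 - <<'E'
from h import *
print(rel((591.1,-340.2,30),np.radians(-123.7)))
E
```

```text
(array([ 37.8, -46.7, 140.6]), 0.065, 'q6', 1.31, 't', 12.075, 'F', array([-0.5,  0.2, -0.2]))
```

To row units: 140 mm is 0.14, 120 mm is 0.12, 0.065 rad is 1.3.

```bash
echo '60,0.019,-0.024,0.03,0,0,1.3;60,0.038,-0.047,0.075,0,0,1.3;60,0.038,-0.047,0.12,0,0,1.3;60,0.038,-0.047,0.14,0,0,1.3;60,0.038,-0.047,0.14,0,0,1.3' | python3 drive.py 20;echo '60,0,0,0.006,0,0,0;60,0,0,0.012,0,0,0;60,0,0,0.018,0,0,0;60,0,0,0.018,0,0,0' | python3 drive.py; python3 - <<'E'
from h import *
print(rel((591.1,-340.2,0),np.radians(-123.7)))
E
```

```text
t: 12.7
ee_pos: [589.8, -340.2, 28.8]
tcp_rot: [-0.001, 0.957, -0.291, -0.001]
ft_force: [0.3, 0.1, -0.8]
grip_width: 60.1
gripper_force: 0.0
t: 13.2
ee_pos: [589.9, -341.2, 11.4]
tcp_rot: [-0.0, 0.957, -0.291, -0.0]
ft_force: [-0.2, 0.2, 0.2]
grip_width: 59.7
gripper_force: 0.0
(array([ 0.4, -1.4, 11.4]), -0.002, 'q6', 1.46, 't', 13.2, 'F', array([-0.2,  0.2,  0.2]))
```

To row units: 4 mm is 0.004, 9 mm is 0.009.

```bash
echo '60,0.0004,-0.0014,0.004,0,0,0;60,0.0004,-0.0014,0.009,0,0,0;60,0.0004,-0.0014,0.009,0,0,0;28,0.0004,-0.0014,0.009,0,0,0;25,0.0004,-0.0014,0.009,0,0,0;25,0.0004,-0.0014,0.009,0,0,0;25,0.0004,-0.0014,0.009,0,0,0' | python3 drive.py 25
```

```text
t: 14.08
ee_pos: [591.8, -340.6, 3.3]
tcp_rot: [0.0, 0.957, -0.291, 0.0]
ft_force: [0.1, 0.8, 2.7]
grip_width: 25.5
gripper_force: 1.2
```

```bash
echo '0,0,0,0,0,0,0;0,0,0,0,0,0,0;0,0,0,0,0,0,0' | python3 drive.py 25; python3 - <<'E'
from h import *
s=manip.snapshot("scene");S=dict(np.load("scene0.npz"))
s2=manip.snapshot("wrist")
a=cv2.resize(s["image"][290:380,370:490,::-1],(400,300),interpolation=cv2.INTER_CUBIC)
b=cv2.resize(s2["image"][160:340,200:440,::-1],(400,300),interpolation=cv2.INTER_CUBIC)
cv2.imwrite("pics/g9.png",np.hstack([a,b]))
E
```

```text
t: 14.45
ee_pos: [591.6, -340.8, 3.3]
tcp_rot: [0.0, 0.957, -0.291, 0.0]
ft_force: [0.0, 0.3, 2.7]
grip_width: 0.4
gripper_force: 1.7
```

View pics/g9.png

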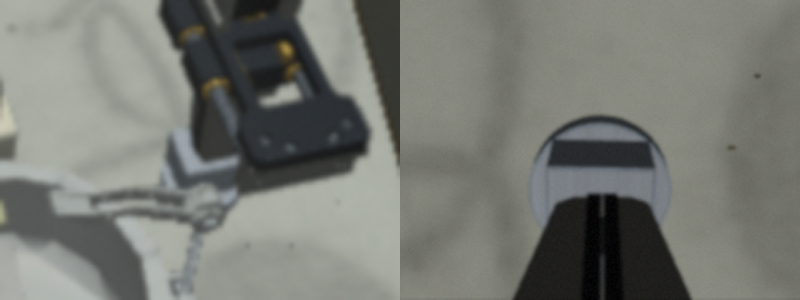

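The wrist crop shows the closed fingertips resting on top of the block. So the finger ends are about 37 mm behind the reported TCP, calibrated by contact: a reported z of 3.3 is a tip height of 40. That also fits the paddle push. I'll open and go about 23 mm lower.

```bash
echo '0,0,0,-0.006,0,0,0;60,0,0,-0.006,0,0,0;60,0,0,-0.006,0,0,0;60,0,0,-0.006,0,0,0;60,0,0,0.003,0,0,0;60,0,0,0.009,0,0,0;60,0,0,0.015,0,0,0;60,0,0,0.015,0,0,0' | python3 drive.py; echo '60,0,0,0.004,0,0,0;60,0,0,0.007,0,0,0;60,0,0,0.007,0,0,0;20,0,0,0.007,0,0,0;0,0,0,0.007,0,0,0;0,0,0,0.007,0,0,0;0,0,0,0.007,0,0,0' | python3 drive.py 25
```

```text
t: 15.55
ee_pos: [590.9, -340.0, -13.1]
tcp_rot: [-0.0, 0.957, -0.291, -0.001]
ft_force: [0.4, 0.4, 0.1]
grip_width: 60.1
gripper_force: 0.0
t: 16.42
ee_pos: [591.5, -340.4, -19.0]
tcp_rot: [0.0, 0.957, -0.291, 0.0]
ft_force: [-1.7, 0.4, 0.8]
grip_width: 29.7
gripper_force: 24.9
```

```bash
python3 - <<'E'
from h import *
S=dict(np.load("scene0.npz"))
R=Ro.from_quat([0.999,0.037,0,0]);p=np.array([597.8,45.2,82.8])
for h in (-70,-80,-88,-100,-112,-125):
    print(h,[((proj(S,p+R.apply([x,94.5,h]))-[190,150])*4).round().tolist() for x in (-37,-25,0,25,37)])
print("tip",[((proj(S,p+R.apply([0,0,h]))-[190,150])*4).round().tolist() for h in (0,-20,-37)])
E
```

```text
-70 [[488.0, 297.0], [504.0, 284.0], [535.0, 256.0], [566.0, 229.0], [581.0, 216.0]]
-80 [[488.0, 283.0], [504.0, 269.0], [535.0, 241.0], [566.0, 214.0], [581.0, 202.0]]
-88 [[488.0, 271.0], [503.0, 257.0], [535.0, 230.0], [566.0, 203.0], [581.0, 190.0]]
-100 [[487.0, 253.0], [503.0, 239.0], [535.0, 212.0], [566.0, 185.0], [581.0, 172.0]]
-112 [[487.0, 235.0], [502.0, 221.0], [535.0, 194.0], [566.0, 167.0], [581.0, 154.0]]
-125 [[486.0, 215.0], [502.0, 201.0], [535.0, 174.0], [567.0, 147.0], [582.0, 134.0]]
tip [[400.0, 275.0], [398.0, 248.0], [396.0, 224.0]]
```

The body starts about 125 mm behind the reported TCP in the scene picture, so the whole gripper is simply offset by about 37 mm and its clearances follow the text. Now lifting the collar and carrying it over.

```bash
echo '0,0,0,-0.05,0,0,0;0,0,0,-0.105,0,0,0;0,-0.015,-0.021,-0.16,0,0,-3;0,-0.042,-0.06,-0.165,0,0,-6.4;0,-0.07,-0.1,-0.165,0,0,-10;0,-0.098,-0.14,-0.165,0,0,-13.6;0,-0.126,-0.18,-0.165,0,0,-17;0,-0.154,-0.22,-0.165,0,0,-20.6;0,-0.182,-0.26,-0.165,0,0,-24;0,-0.206,-0.294,-0.165,0,0,-27.6' | python3 drive.py 25; python3 - <<'E'
from h import *
print(rel((582.2,90.5,146),np.radians(5.8)),toolR().as_matrix()[:2,1])
E
```

```text
t: 17.68
ee_pos: [583.3, 20.4, 145.5]
tcp_rot: [-0.0, 0.922, 0.388, -0.0]
ft_force: [0.5, 0.1, -1.6]
grip_width: 29.5
gripper_force: 24.9
(array([ 49.4, -49.8,  -0.5]), -0.876, 'q6', 0.6, 't', 17.675, 'F', array([ 0.5,  0.1, -1.6])) [ 0.71470901 -0.69942158]
```

```bash
echo '0,0.013,-0.021,0,0,0,-3.4;0,0.013,-0.021,0,0,0,-7;0,0.013,-0.021,0,0,0,-10.4;0,0.013,-0.021,0,0,0,-14;0,0.013,-0.021,0,0,0,-17.4;0,0.013,-0.021,0,0,0,-17.6;0,0.013,-0.021,0,0,0,-17.6' | python3 drive.py; python3 - <<'E'
from h import *
s=manip.snapshot("wrist");np.savez("w10.npz",**s)
print(rel((582.2,90.5,146),np.radians(5.8)))
for n,X in (("tip",(582.2,90.5,146)),("shoulder",(582.2,90.5,112)),("rim",(582.2,90.5,91.5))):print(n,proj(s,X).round(1))
g=cv2.cvtColor(s["image"],cv2.COLOR_RGB2GRAY)
h=cv2.HoughCircles(cv2.medianBlur(g,3)[20:300],cv2.HOUGH_GRADIENT,1,30,param1=80,param2=25,minRadius=55,maxRadius=110)
print(None if h is None else (h[0][:4]+[0,20,0]).round(1))
for v in range(120,250,6): print(v,' '.join('%3d'%x for x in g[v,270:370:4]))
E
```

```text
t: 18.55
ee_pos: [578.0, 42.5, 145.6]
tcp_rot: [-0.0, 0.672, 0.74, -0.0]
ft_force: [-0.3, -1.2, -1.6]
grip_width: 30.1
gripper_force: 24.9
(array([47.4,  8.8, -0.3]), -0.004, 'q6', -0.23, 't', 18.6, 'F', array([ 0. , -0.3, -2. ]))
tip [338.1 181.4]
shoulder [335.8 173.8]
rim [334.7 170.1]
[[335.5 162.5  98.2]
 [168.5 123.5 109.4]
 [353.5 187.5  69.6]
 [306.5 141.5  61.9]]
120 146 152 153 158 152 154 151 151 156 155 147 151 153 138 148 147 154 154 153 151 155 153 153 154 152
126 148 151 154 158 153 152 153 152 156 154 148 150 155 136 149 148 152 155 154 151 157 153 156 154 153
132 145 150 153 160 152 153 153 151 157 155 148 145 141 133 147 143 146 152 151 144 147 145 155 155 153
138 146 151 154 158 154 153 151 154 157 152 149 138 132 144 148 147 149 147 148 150 140 144 149 145 154
144 147 151 154 159 154 152 152 153 150 141 129 147 152 150 149 146 147 148 150 150 147 153 147 142 145
150 148 150 155 159 155 154 154 149 145 142 147 148 151 152 147 143 143 145 146 152 149 152 152 148 143
156 149 148 155 159 153 153 152 148 143 148 148 148 150 127  90 129 142 138 136 114 144 151 150 147 1
[... 862 characters left out ...]
 157 157 154 155 153 155 156 155 141 147 145 152 153 145 157 155 155 153 155
216 153 151 151 154 152 153 155 155 156 152 151 154 155 156 138 149 150 155 154 150 154 153 156 152 153
222 153 150 152 155 153 152 156 156 155 153 153 151 154 155 134 150 146 152 155 155 154 154 156 151 155
228 138 152 150 154 152 153 155 155 153 153 151 153 154 153 139 139  53  55 151 155 152 151 157 150 154
234  55  88 150 154 151 152 156 156 151 153 152 153 155 155 152 153 126 148 152 156 152 154 153 150 153
240 131  79  54  99 146 152 154 155 154 146 121  94  81  77  85 111 120 148 155 154 153 153 152 148 151
246 149 149 124  90  53  73 132  71  49  62  90 108 124 125 118 101  74  53  54 119 151 151 153 149 151
```

```bash
python3 - <<'E'
from h import *
s=dict(np.load("w10.npz"));g=cv2.cvtColor(s["image"],cv2.COLOR_RGB2GRAY)
for v in list(range(100,136,6))+list(range(204,232,4)): print(v,' '.join('%3d'%x for x in g[v,312:352:2]))
a=onz(s,(322,125),112);b=onz(s,(326,222),112);d=b-a;print(a,b,np.degrees(np.arctan2(d[1],d[0]))%180)
E
echo '0,0.024,0.0045,0,0,0,0;0,0.0475,0.009,0,0,0,0;0,0.0475,0.009,0,0,0,0;0,0.0475,0.009,0,0,0,0' | python3 drive.py; python3 -c "
from h import *
print(rel((582.2,90.5,125),np.radians(5.8)))"
```

```text
100 148 148 149 152 156 159 158 152 142 115 143 147 147 135 150 158 154 155 153 156
106 149 147 151 154 156 157 157 154 142 114 145 150 150 137 149 156 155 156 155 154
112 148 148 149 155 155 135 141 146 141 114 135 146 141 130 148 151 127 150 156 156
118 148 149 149 154 154 136 141 149 149 148 150 155 154 154 155 152 137 150 155 157
124 148 150 153 155 155 135 141 149 149 147 150 154 153 155 156 152 139 153 155 156
130 148 151 149 152 147 134 139 149 149 148 150 154 155 154 154 152 140 144 148 150
204 152 149 143 142 147 150 148 148 151 146 147 148 147 151 152 150 150 152 154 147
208 151 153 151 153 153 152 147 142 144 139 141 143 142 145 144 143 140 143 155 155
212 152 154 153 155 157 155 151 140 147 147 150 149 153 156 154 153 150 146 158 157
216 152 154 152 155 158 156 149 138 149 149 149 150 152 155 154 154 149 150 157 154
220 150 154 153 154 157 156 148 136 150 150 147 147 154 157 153 155 152 153 156 156
224 151 154 152 154 157 156 144 130 149 151 136 110 106 121 148 155 152 157 156 154
228 150 153 151 154 155 153 151 139 143 139 105  53  48  55 120 151 151 155 157 152
[571.13559883 117.94201046 112.        ] [579.31278995  60.09843329 112.        ] 98.04643126073515
t: 19.1
ee_pos: [582.4, 90.1, 145.8]
tcp_rot: [0.0, 0.672, 0.741, -0.0]
ft_force: [0.0, 0.5, -1.4]
grip_width: 29.8
gripper_force: 24.9
(array([ 0.4, -0.1, 20.8]), -0.003, 'q6', -0.15, 't', 19.1, 'F', array([ 0. ,  0.5, -1.4]))
```

To row units: 10 mm is 0.01, 31 mm is 0.031, -0.01 rad is -0.2.

```bash
echo '0,0.0004,0,0.01,0,0,-0.2;0,0.0004,0,0.02,0,0,-0.2;0,0.0004,0,0.026,0,0,-0.2;0,0.0004,0,0.031,0,0,-0.2;0,0.0004,0,0.031,0,0,-0.2' | python3 drive.py; echo '0,0,0,0.003,0,0,0;0,0,0,0.006,0,0,0;0,0,0,0.006,0,0,0' | python3 drive.py
```

```text
t: 19.73
ee_pos: [582.0, 91.0, 114.3]
tcp_rot: [-0.0, 0.668, 0.745, -0.0]
ft_force: [-0.7, -0.1, -1.2]
grip_width: 30.0
gripper_force: 24.9
t: 20.1
ee_pos: [582.2, 91.1, 108.6]
tcp_rot: [-0.0, 0.668, 0.745, -0.0]
ft_force: [-0.1, 0.9, -1.3]
grip_width: 30.1
gripper_force: 24.9
```

To row units: 12 mm is 0.012, 8 mm is 0.008.

```bash
echo '0,0,0,0.004,0,0,0;0,0,0,0.008,0,0,0;0,0,0,0.012,0,0,0;0,0,0,0.012,0,0,0' | python3 drive.py; echo '0,0,0,0.002,0,0,0;0,0,0,0.004,0,0,0;0,0,0,0.006,0,0,0;0,0,0,0.006,0,0,0' | python3 drive.py
```

```text
t: 20.6
ee_pos: [581.9, 91.1, 96.3]
tcp_rot: [-0.0, 0.668, 0.745, -0.0]
ft_force: [-0.5, 0.1, -1.4]
grip_width: 30.3
gripper_force: 24.9
t: 21.1
ee_pos: [582.2, 91.1, 90.6]
tcp_rot: [-0.0, 0.668, 0.745, -0.0]
ft_force: [-0.0, 0.6, -1.5]
grip_width: 29.9
gripper_force: 24.9
```

To row units: 8 mm is 0.008, 6 mm is 0.006.

```bash
echo '0,0,0,0.003,0,0,0;0,0,0,0.006,0,0,0;0,0,0,0.008,0,0,0;0,0,0,0.008,0,0,0' | python3 drive.py; echo '36,0,0,0,0,0,0;36,0,0,0,0,0,0;40,0,0,0,0,0,0' | python3 drive.py
```

```text
t: 21.6
ee_pos: [582.2, 91.1, 82.6]
tcp_rot: [-0.0, 0.668, 0.745, -0.0]
ft_force: [-0.2, -0.7, -1.4]
grip_width: 29.8
gripper_force: 24.9
t: 21.98
ee_pos: [582.7, 91.1, 83.3]
tcp_rot: [0.0, 0.668, 0.745, 0.0]
ft_force: [-0.4, 0.1, -0.2]
grip_width: 40.2
gripper_force: 0.0
```

The collar was lowered below the shoulder with no resistance, so its flats have engaged. I released it about 2 mm above home and it should have dropped. Now raising, checking the collar's height from two views, and working out the arc for pushing the cover by its funnel.

```bash
echo '60,0,0,0,0,0,0;60,0,0,-0.045,0,0,0;40,0,0,-0.092,0,0,0;0,0,0,-0.12,0,0,0;0,0,0,-0.12,0,0,-0.2;0,0,0,-0.12,0,0,-0.2' | python3 drive.py 10; python3 - <<'E'
from h import *
C=np.array([676.3,100.5])
def pose(phi,off=37,z=121):
    p=np.radians(phi);return np.r_[C+95*np.array([np.cos(p),np.sin(p)])+off*np.array([-np.sin(p),np.cos(p)]),z]
print(pose(301,48),rel(pose(301,48,170),np.radians(121)))
p0=pose(301,48);a=np.radians(121);R=np.array([[-np.sin(a),np.cos(a),0],[np.cos(a),np.sin(a),0],[0,0,-1]]).T
# columns tool x,y,z in world: x=angle yaw+90, y=yaw, z down
for phi in range(301,180,-5): print(phi,(R.T@(pose(phi)-p0)).round(1)[:2],round(np.radians(301-phi),3))
E
```

```text
t: 22.72
ee_pos: [581.5, 91.1, 201.1]
tcp_rot: [-0.001, 0.664, 0.748, -0.001]
ft_force: [0.1, -0.0, 0.3]
grip_width: 22.1
gripper_force: 0.0
[766.37264755  43.79093403 121.        ] (array([-68.9, 178. ,  30.6]), 1.149, 'q6', -0.17, 't', 22.725, 'F', array([ 0.1, -0. ,  0.3]))
301 [11. -0.] 0.0
296 [19.4 -2.9] 0.087
291 [28.1 -5. ] 0.175
286 [36.8 -6.3] 0.262
281 [45.7 -6.9] 0.349
276 [54.6 -6.7] 0.436
271 [63.5 -5.8] 0.524
266 [72.2 -4. ] 0.611
261 [80.7 -1.6] 0.698
256 [89.   1.7] 0.785
251 [97.   5.6] 0.873
246 [104.6  10.2] 0.96
241 [111.8  15.5] 1.047
236 [118.5  21.3] 1.134
231 [124.6  27.7] 1.222
226 [130.2  34.7] 1.309
221 [135.1  42.1] 1.396
216 [139.4  49.9] 1.484
211 [143.  58.] 1.571
206 [145.9  66.4] 1.658
201 [148.   75.1] 1.745
196 [149.3  83.8] 1.833
191 [149.9  92.7] 1.92
186 [149.7 101.6] 2.007
181 [148.8 110.5] 2.094
```

```bash
echo '0,-0.007,0.018,0,0,0,-3.6;0,-0.014,0.036,0,0,0,-7.2;0,-0.021,0.054,0,0,0,-10.8;0,-0.028,0.072,0,0,0,-14.4;0,-0.035,0.09,0,0,0,-18;0,-0.042,0.108,0,0,0,-21.6;0,-0.049,0.126,0,0,0,-25.2;0,-0.056,0.144,0,0,0,-28.8;0,-0.063,0.162,0.01,0,0,-32.4;0,-0.069,0.178,0.02,0,0,-36' | python3 drive.py; python3 - <<'E'
from h import *
print(rel((766.4,43.8,121),np.radians(121)))
s=manip.snapshot("top");t=manip.snapshot("scene")
for n,k in (("top",s),("scene",t)):
    np.savez(n+"11.npz",**k)
# predicted collar top bore pixel when home / 12 mm high
for z in (140,152): print(z,proj(s,(582.2,90.5,z)).round(1),proj(t,(582.2,90.5,z)).round(1))
g=cv2.cvtColor(t["image"],cv2.COLOR_RGB2GRAY)
for v in range(176,216,2): print(v,' '.join('%3d'%x for x in g[v,250:292:2]))
E
```

```text
t: 23.98
ee_pos: [766.7, 43.5, 179.4]
tcp_rot: [-0.002, -0.176, 0.984, 0.001]
ft_force: [0.5, 0.6, 0.1]
grip_width: 0.9
gripper_force: 0.0
(array([ 0. ,  0.3, 58.4]), -0.187, 'q6', -2.02, 't', 23.975, 'F', array([0.5, 0.6, 0.1]))
140 [265.6 247.4] [268.1 193. ]
152 [265.  247.2] [267.7 188.7]
176 153 156 157 159 160 161 162 162 162 160 159 157 153 151 151 150 150 151 155 158 154
178 153 156 158 159 161 162 163 163 161 160 160 160 158 156 155 153 148 143 143 150 145
180 154 155 158 160 161 162 163 163 161 161 162 160 160 160 159 158 153 147 144 143 139
182 154 156 158 160 161 162 163 163 163 163 161 160 159 158 159 158 157 156 153 146 139
184 157 160 160 160 160 163 163 164 163 162 162 161 160 162 162 161 158 157 157 157 154
186 157 159 161 160 161 163 163 164 162 163 163 164 164 164 163 163 160 160 161 162 159
188 156 157 160 161 161 163 162 159 157 158 161 162 163 164 164 164 163 163 162 162 161
190 156 157 159 159 159 158 156 155 154 155 152 156 152 145 147 155 158 161 162 163 163
192 156 156 157 152 145 155 155 146 129 133 117 144 154 139 114 111 116 136 153 161 164
194 146 155 13
[... 253 characters left out ...]
  78  76  77  80  79  75  75  79  91 118 131  96  79  78  81 141 161 162 161 152 127
202  87  77  78  90  94  76  76  76  76  78  82  79  78  78  84 141 162 161 161 162 161
204 142 105 101 140 141 119  85  76  77  76  78  78  78  87 123 142 163 164 162 162 162
206 161 157 134 108 122 151 144 108  82  76  77  78  94 139 138 129 161 163 164 164 162
208 162 163 160 146 121 123 153 156 138 105  82  97 139 133  98 124 159 162 162 163 163
210 158 159 161 162 151  97 100 125 141 144 125 116 109  89 104 109 149 159 160 161 162
212 161 158 158 160 148 107  97  85  86  88  87  86  90 105 115 123 103 125 149 158 158
214 161 162 160 158 145 101  98 110 112 105 105 117 109 107 140 156 102  82  94 119 136
```

The collar's bore shows at about (269,193.5) in the scene view, matching the home height of 140 (193) and not the high one (188.7). Both parts are home. Now lowering behind the funnel.

To row units: 58 mm is 0.058, 55 mm is 0.055, -0.187 rad is -3.74.

```bash
echo '0,0,0,0.02,0,0,-3.6;0,0,0,0.04,0,0,-3.74;0,0,0,0.05,0,0,-3.74;0,0,0,0.055,0,0,-3.74;0,0,0,0.058,0,0,-3.74;0,0,0,0.058,0,0,-3.74' | python3 drive.py
```

```text
t: 24.82
ee_pos: [767.6, 43.7, 125.4]
tcp_rot: [0.0, -0.264, 0.964, -0.0]
ft_force: [0.3, -0.1, -0.1]
grip_width: 0.7
gripper_force: 0.0
```

```bash
echo '0,0.011,0,0,0,0,0;0,0.0194,-0.003,0,0,0,1.74;0,0.028,-0.005,0,0,0,3.5;0,0.037,-0.006,0,0,0,5.24;0,0.0457,-0.007,0,0,0,6.98;0,0.0546,-0.0067,0,0,0,8.72;0,0.0635,-0.0058,0,0,0,10.48;0,0.072,-0.004,0,0,0,12.22;0,0.0807,-0.0016,0,0,0,13.96;0,0.089,0.0017,0,0,0,15.7' | python3 drive.py;python3 - <<'E'
from h import *
C=np.array([676.3,100.5])
def pose(phi,off=37,z=121):
    p=np.radians(phi);return np.r_[C+95*np.array([np.cos(p),np.sin(p)])+off*np.array([-np.sin(p),np.cos(p)]),z]
st=manip.read_state();p0=st["ee_pos"];R=toolR().as_matrix();y=R[:,1];yaw=np.degrees(np.arctan2(y[1],y[0]))
print("at phi",yaw+180)
for phi in (256,248,240,232,224,216,208,200,193,186,183): print(phi,(R.T@(pose(phi)-p0)).round(1),round(np.radians(yaw+180-phi),3))
s=manip.snapshot("top");S=dict(np.load("top0.npz"))
h=cv2.inRange(cv2.cvtColor(s["image"],cv2.COLOR_RGB2HSV),(115,8,130),(150,60,255));m=cv2.moments(h[140:300,220:350],True);print(m["m00"],220+m["m10"]/max(m["m00"],1),140+m["m01"]/max(m["m00"],1),proj(s,(*(pose(256,0)[:2]),150)))
h=cv2.inRange(cv2.cvtColor(S["image"],cv2.COLOR_RGB2HSV),(115,8,130),(150,60,255));m=cv2.moments(h[140:300,220:350],True);print(m["m00"],220+m["m10"]/max(m["m00"],1),140+m["m01"]/max(m["m00"],1))
E
```

```text
t: 26.08
ee_pos: [690.4, -0.8, 125.8]
tcp_rot: [0.001, 0.126, 0.992, -0.0]
ft_force: [0.1, -1.0, -0.4]
grip_width: 0.7
gripper_force: 0.5
at phi 255.48319689957438
256 [ 1.2 -0.1  4.8] -0.009
248 [14.7 -4.5  4.8] 0.131
240 [28.8 -6.9  4.8] 0.27
232 [43.  -7.4  4.7] 0.41
224 [57.1 -5.8  4.7] 0.549
216 [70.9 -2.3  4.7] 0.689
208 [84.1  3.   4.6] 0.829
200 [96.4 10.2  4.6] 0.968
193 [106.2  17.8   4.6] 1.091
186 [115.1  26.6   4.6] 1.213
183 [118.5  30.6   4.6] 1.265
1337.0 292.04338070306653 222.679880329095 [299.65990587 216.35134702]
2667.0 292.48368953880765 186.5365579302587
```

The cover is following. Continuing the arc.

To row units: -7 mm is -0.007, 3 mm is 0.003, 1.16 rad is 23.2.

```bash
echo '0,0.0147,-0.0045,0.002,0,0,2.62;0,0.0288,-0.007,0.003,0,0,5.4;0,0.043,-0.0074,0.003,0,0,8.2;0,0.057,-0.0058,0.003,0,0,10.98;0,0.071,-0.0023,0.003,0,0,13.78;0,0.084,0.003,0.003,0,0,16.58;0,0.0964,0.01,0.003,0,0,19.36;0,0.106,0.018,0.003,0,0,21.8;0,0.112,0.023,0.003,0,0,23.2;0,0.112,0.023,0.003,0,0,23.2' | python3 drive.py;python3 - <<'E'
from h import *
C=np.array([676.3,100.5])
def pose(phi,off=37,z=122):
    p=np.radians(phi);return np.r_[C+95*np.array([np.cos(p),np.sin(p)])+off*np.array([-np.sin(p),np.cos(p)]),z]
R=toolR().as_matrix();p0=manip.read_state()["ee_pos"];y=R[:,1];yaw=np.degrees(np.arctan2(y[1],y[0]))
print("phi",yaw+180)
for phi in (189,187,186,185,183,181): print(phi,(R.T@(pose(phi)-p0)).round(1),round(np.radians(yaw+180-phi),3))
E
```

```text
t: 27.38
ee_pos: [587.5, 50.1, 122.7]
tcp_rot: [0.001, 0.647, 0.762, 0.0]
ft_force: [-0.1, 0.7, -0.6]
grip_width: 0.2
gripper_force: 0.0
phi 189.3488710190624
189 [-1.1  0.6  0.7] 0.006
187 [ 2.3 -0.6  0.7] 0.041
186 [ 4.  -1.2  0.7] 0.058
185 [ 5.7 -1.7  0.7] 0.076
183 [ 9.1 -2.7  0.7] 0.111
181 [12.5 -3.5  0.7] 0.146
```

Now gentle steps to the stop, reading the force.

To row units: 4 mm is 0.004, 2 mm is 0.002, 0.05 rad is 1.

```bash
echo '0,0.002,-0.0005,0,0,0,0.6;0,0.004,-0.001,0,0,0,1;0,0.004,-0.001,0,0,0,1' | python3 drive.py; echo '0,0.0015,-0.0005,0,0,0,0;0,0.003,-0.0008,0,0,0,0;0,0.003,-0.0008,0,0,0,0' | python3 drive.py;echo '0,0.0015,-0.0004,0,0,0,0;0,0.003,-0.0008,0,0,0,0;0,0.003,-0.0008,0,0,0,0' | python3 drive.py
```

```text
t: 27.75
ee_pos: [585.6, 53.5, 122.0]
tcp_rot: [0.0, 0.667, 0.745, 0.0]
ft_force: [-0.1, -0.7, 0.4]
grip_width: 0.4
gripper_force: 0.2
t: 28.12
ee_pos: [585.1, 55.1, 122.1]
tcp_rot: [0.002, 0.667, 0.745, -0.0]
ft_force: [2.9, -4.6, -1.2]
grip_width: 0.5
gripper_force: 2.8
t: 28.5
ee_pos: [585.1, 55.5, 122.3]
tcp_rot: [0.004, 0.667, 0.745, -0.001]
ft_force: [5.4, -10.8, -2.9]
grip_width: 0.6
gripper_force: 6.1
```

```bash
echo '0,-0.012,0,0,0,0,0;0,-0.02,0,-0.02,0,0,0;0,-0.02,0,-0.08,0,0,0;0,-0.07,0,-0.12,0,0,0;0,-0.13,0,-0.12,0,0,0;0,-0.19,0,-0.12,0,0,0;0,-0.24,0,-0.12,0,0,0;0,-0.24,0,-0.12,0,0,0' | python3 drive.py; python3 - <<'E'
from h import *
s=manip.snapshot("top");t=manip.snapshot("scene")
a=np.radians(6.3);g=np.array([582.2,90.5])+[-56*np.sin(a),56*np.cos(a)]
for n,k,(lo,hi) in (("top",s,(0,70)),("scene",t,(0,70))):
    p=proj(k,(*g,172));u,v=p.astype(int);G=cv2.cvtColor(k["image"],cv2.COLOR_RGB2GRAY)[v-16:v+17,u-16:u+17]
    m=cv2.moments((G<80).astype(np.uint8),True);print(n,"pred",p.round(1),"dark centroid",m["m00"],(u-16+m["m10"]/max(m["m00"],1)),(v-16+m["m01"]/max(m["m00"],1)))
    h=cv2.inRange(cv2.cvtColor(k["image"],cv2.COLOR_RGB2HSV),(115,8,130),(150,60,255));m=cv2.moments(h[140:300,200:360],True);print("  cover",m["m00"],200+m["m10"]/m["m00"],140+m["m01"]/m["m00"],"pred",proj(k,(582.2,90.5,153)))
    S=dict(np.load(n+"0.npz"));d=cv2.absdiff(S["image"],k["image"]).max(2)>30
    for nm,c in (("tin",(241,181)),("vial",(403,194)),("brush",(377,221)),("scoop",(238,300))) if n=="top" else (("scoop",(200,248)),("brush",(386,276)),("vial",(431,272))):
        print("  ",nm,d[c[1]-14:c[1]+14,c[0]-14:c[0]+14].sum())
E
```

```text
t: 29.5
ee_pos: [609.0, -182.2, 240.9]
tcp_rot: [-0.001, 0.668, 0.744, -0.0]
ft_force: [0.2, 1.1, 0.1]
grip_width: 0.3
gripper_force: 0.0
top pred [239.9 249.9] dark centroid 57.0 229.3684210526316 251.0701754385965
  cover 2809.0 265.77180491278034 245.81950872196512 pred [264.96976904 247.1539248 ]
   tin 0
   vial 273
   brush 327
   scoop 0
scene pred [246.7 171.2] dark centroid 353.0 239.62889518413598 165.8668555240793
  cover 2075.0 269.02506024096385 189.68530120481927 pred [267.65649701 188.31361777]
   scoop 0
   brush 0
   vial 0
```

Cover centre, stop force, and unmoved bystanders all check out, and the arm is clear.

```bash
python3 -c "
from station import manip
print(manip.job_done())"
```

```text
the job is handed in; nothing more can be done
None
```

The rotor and collar are home, the cover is swung shut against its stop, the bystanders have not moved, and the job was handed in at about 30 s; the hand-in gave no verdict.

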